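# Load the mould drying cabinet

### The job

The drip tray with the three washed moulds stands on the ledge in front of the drying cabinet. Raise the cabinet's front sash (it has a bow handle on its upper edge) until it is clear of the moulds, slide the tray in until it is fully home against the back, then lower the sash until it is fully shut. The moulds must stay standing on the tray, and the other things must stay where they are.

Things in the scene. Friction and masses are not known exactly. Their poses are not given: they have to be found in the camera images.
- cabinet: fixed steel drying cabinet on the table, at the left. Origin: on the table, under the sash's middle; x into the cabinet, z up. In mm: deck 236 mm wide, top z = 8, x = -150 (open ledge) to 115, guide rails 26 high along both sides, 204 mm apart. Behind the sash: roof top z = 152, back wall's inner face x = 107. Two sash posts at y = +-116, 276 mm high, 210 mm apart
- sash_panel (a joint): height of the sash in m: 0 = shut (lower edge 36 mm above the table), 0.120 = fully up (stop). Stays where it is left; takes about 10 N to raise, 2 to 3 N to push down. Clear pane in a steel frame, 8 mm thick, upper edge 150 mm above the table when shut. The mould tops are 107 mm above the table and pass under it from about 0.075 on
- sash_bar (a point): middle of the sash handle's bar: steel bow on the sash's upper edge, bar 12 mm thick, about 100 mm long along the cabinet's y, centre 42 mm above that edge (192 mm above the table when shut, 312 fully up), right over the sash, free space under it; axes as the cabinet's
- drip_tray: loose steel tray, 120 (x) by 200 mm (y), 0.45 kg, slides on the deck between the rails (2 mm play a side). Origin: centre of underside; x to the cabinet's back. Rim 14 mm, front panel 40 mm high (x = -60), 10 mm ridge at x = -41 in front of the moulds. Home: rear edge on the back wall, origin at cabinet x = 47 mm; the sash then comes down just behind the panel (if not home, it lands on the panel)
- tray_bar (a point): middle of the tray handle's bar: horizontal steel bow, bar 10 mm thick, about 95 mm long along the tray's y, 60 mm in front of the front panel (120 mm in front of the tray's origin), centre 32 mm above the tray's underside, 40 mm above the table; stays outside the shut cabinet; axes as the tray's
- mould_1: stainless steel lolly mould standing upside down on its open rim on the tray: a blunt flattened block, 38 x 64 x 95 mm high with its long side front to back, 60 g, all three alike; origin: centre of its underside, z up, y along its long side
- mould_2: stainless steel lolly mould standing upside down on its open rim on the tray: a blunt flattened block, 38 x 64 x 95 mm high with its long side front to back, 60 g, all three alike; origin: centre of its underside, z up, y along its long side
- mould_3: stainless steel lolly mould standing upside down on its open rim on the tray: a blunt flattened block, 38 x 64 x 95 mm high with its long side front to back, 60 g, all three alike; origin: centre of its underside, z up, y along its long side
- roof_bundle: bystander: bundle of lolly sticks, 35 x 117 x 14 mm, lying on the rear of the cabinet's roof; origin: centre of its underside
- nail_brush: bystander: small scrubbing brush, 30 x 86 x 22 mm, lying on the table to the right of the cabinet's ledge; origin: centre of its underside
- flat_bundle: bystander: bundle of lolly sticks, 35 x 117 x 17 mm, lying on the table in front of the crate; origin: centre of its underside

How it is judged:
By the outcome, as a careful person would: the job done as asked, in the order asked, and still so for the second after the job is handed in, with the robot touching nothing.
It also fails if it takes over 67 s, if anything falls off the work surface, if the arm or the gripper's body presses on something with over 40 N, if the wrist force passes 120 N, or if a joint passes its speed limit or range.

### The arm

A 6-joint arm with a two-finger parallel gripper is mounted at the origin on a cart in front of the work surface, level with it; the furniture and walls round the work are solid. World frame = base frame: x ahead of the robot, y to its left, z up, the work surface at z = 0. Lengths are in mm, angles in rad, forces in N, time in s.
With the tool pointing down it reaches from about 350 to 975 mm from the base axis. Payload 7.1 kg.
Tool frame: the origin (TCP) lies on the front face of the gripper's body, between the roots of the fingers; the fingertips stand 80 mm ahead of it and the grasp point (between the pads) lies 61 mm ahead of it; z points along the fingers, y is the line along which they close (so a half turn about z gives the same grasp; the last joint's range is limited). The gripper opens to 88 mm and grips with 3 to 60 N. Pads are 20 mm wide; open, the fingers measure 115 mm over their backs; the gripper's body (75 mm by 178 mm) begins 61 mm behind the grasp point.
Start: joints at [-1.231, 0.423, 1.63, -0, 1.089, -0.019], TCP at [219.486, -585.176, 302.675] pointing down, gripper open.
Joint ranges: [-3, 3], [-0.9, 2.11], [0.09, 2.58], [-1.31, 4.45], [0.11, 2.69], [-2.54, 2.54]. Speed limits (rad/s): [2.39, 2.39, 3.01, 3.14, 3.14, 3.14].

### API

Orientations are given as a rotation vector (axis times angle).
In Python, from workcell import readout, vision, close_job gives the robot as it stands.
- The arm moves only by the tool servo_tool, never from a script. Its argument "plan" is a list that holds one entry, the list of rows, each a list of 7 numbers: the gripper command: -1 is fully open, 1 is shut, values between are in proportion, then the shift along the world's x, y, z in units of 40 mm (1.0 is 40 mm), then the turn, a rotation vector about the world's x, y, z in units of 5 degrees (1.0 is 5 degrees). A call has 1 to 5 rows; each row shifts and turns the commanded pose from where the row before left it; what a row does not reach is not made up. A row lasts 1/12 s, in which the tool goes at most 41.7 mm and 7.16 degrees, less where a joint would pass 70% of its speed; a pose out of reach is approached as far as the arm can. A call is refused whole if a number of a shift passes 1 or a number of a turn 1, either way. A call with a gripper value outside its range is refused whole. The fingers move at their own pace and stop on an object; the grip force is fixed at half the most. Time passes only in rows, so rows that do not move let the fingers close. It gives the time, the measured TCP pose, the force, the opening and the grip force at its end, in the units of the state.
- readout.get_obs(): the state, without advancing time (a new reading comes with each control period).
- vision.get_image(name): name is "scene" or "top" or "wrist"; returns the picture (480x640x3 uint8, red, green, blue); there is no depth.
- vision.camera_params(name): a dict with "fx", "fy", "cx", "cy" (pixels), "rvec" (rotation vector, rad) and "tvec" (3), from world to camera coordinates, as OpenCV has them; the wrist camera has in their place "hand_eye" (4x4, takes a point from camera to tool coordinates, whose origin is the TCP and whose axes are the flange's). Camera axes: x right, y down, z forward; pixel columns grow to the right and rows downward; lengths in mm; the calibration is good to about 2 mm. A picture is of the moment at which its call begins: read the wrist's pose just before it. camera_params takes no time and is no camera call.
- close_job(): hands the job in; it is judged then, once.
The state is a dict: "t": time; "qpos": joint angles; "qvel": joint speeds; "joint_torque": joint torques, N m; "ee_pos": TCP position; "orientation": TCP orientation; "ft_force": force on the tool from outside, world axes, zero at the start; "moment": the same for the moment, N m; "width": finger opening in mm; "grasp_force": force on a finger pad.
Only numpy, scipy, OpenCV 4.12 (cv2) and the standard library are available. Lean on these libraries where they do the work, as an engineer would, in place of code of your own. Each camera call takes 0.05 s, during which the arm holds its last target. There are 200 camera calls.

## Working session

There is one attempt and no reset: what is moved stays moved. The work goes in short steps, Python scripts to look and compute and a tool call to move; the robot and the scene stay as the last step left them, time stands still between calls to the robot, and variables do not carry over. Pictures are saved under pics/ and viewed, at most 10 in all, crops included, and the job is handed in when it is done.

Besides the shell and the picture viewer there is one more tool, called after "Emit:" as name(argument=value, ...), one argument or row to a line, values as JSON. servo_tool: Moves the arm, as the interface text tells. Its arguments: {"type":"object","properties":{"plan":{"type":"array"}},"required":["plan"]}

```bash
mkdir -p pics; python3 - <<'E'
from workcell import readout, vision
import cv2
for n in("scene","top"):
    im=vision.get_image(n); cv2.imwrite(f"pics/{n}0.png",im[:,:,::-1]); print(n,vision.camera_params(n))
print(vision.camera_params("wrist"));print(readout.get_obs())
E
```

```text
scene {'fx': 606.2426453348871, 'fy': 606.2426453348871, 'cx': 317.7894034498885, 'cy': 230.43578961449936, 'rvec': array([ 0.60576168, -2.75923614,  0.95839744]), 'tvec': array([ 558.02957798,  165.52099683, 1235.49577564])}
top {'fx': 531.0508725989674, 'fy': 531.0508725989674, 'cx': 316.0057204137212, 'cy': 233.0518163989155, 'rvec': array([ 2.14687415, -2.141725  ,  0.16080103]), 'tvec': array([  99.89631264,  578.70507102, 1121.48436188])}
{'fx': 397.79435083728026, 'fy': 397.79435083728026, 'cx': 319.8147234536114, 'cy': 236.85464544687596, 'hand_eye': array([[-8.68964671e-04, -9.54643448e-01, -2.97750118e-01,
         8.31507652e+01],
       [ 9.99999585e-01, -7.48335852e-04, -5.19127896e-04,
        -2.23735062e-01],
       [ 2.72764956e-04, -2.97750445e-01,  9.54643702e-01,
        -8.27396301e+01],
       [ 0.00000000e+00,  0.00000000e+00,  0.00000000e+00,
         1.00000000e+00]])}
{'t': 0.1, 'qpos': array([-1.23100406e+00,  4.23751658e-01,  1.63059005e+00, -2.44926743e-05,
        1.08859456e+00, -1.89793291e-02]), 'qvel': array([-0.00021092, -0.00336888, -0.00120066,  0.00077598, -0.00010835,
       -0.00022877]), 'joint_torque': array([-2.50178391e-04, -5.45614779e+01, -2.74325341e+01,  6.44705608e-02,
        1.88158936e-02, -4.91836886e-05]), 'ee_pos': array([ 219.35681602, -584.83335137,  301.99656874]), 'orientation': array([-3.08987610e+00, -5.60321020e-01,  3.70576763e-04]), 'ft_force': array([0.17922508, 0.16125308, 0.14114588]), 'moment': array([-0.07053548,  0.07349846,  0.00659206]), 'grasp_force': 0.0, 'width': 87.67979764051584}
```

View pics/scene0.png

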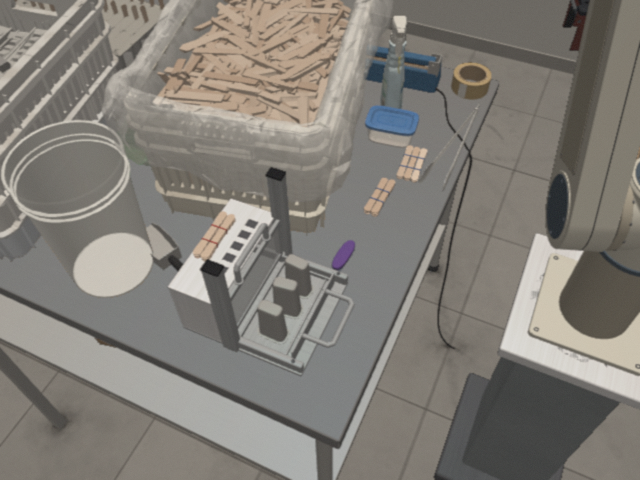

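View pics/top0.png

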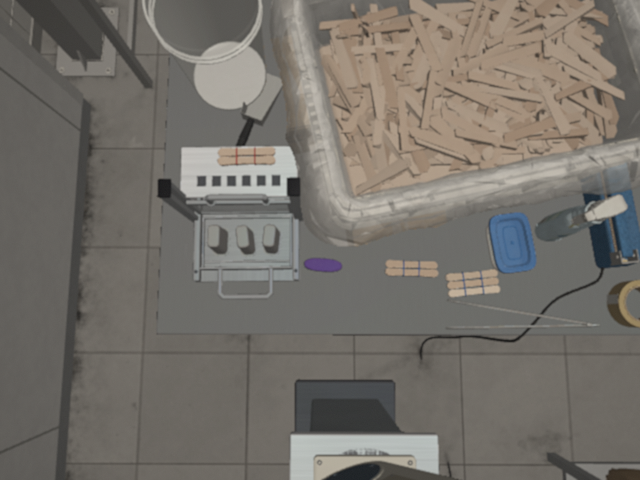

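The top view shows the post tops at (165,188) and (293,187), the sash bar near (237,199), and the tray bar from (220,295) to (271,295). The nail brush is at (323,265), right of the ledge.

```bash
cat > h.py <<'E'
import numpy as np, cv2
from workcell import readout, vision
from scipy.spatial.transform import Rotation as R
def cam(n):
    p=vision.camera_params(n); K=np.array([[p['fx'],0,p['cx']],[0,p['fy'],p['cy']],[0,0,1]])
    if n=='wrist':
        o=readout.get_obs(); T=np.eye(4);T[:3,:3]=R.from_rotvec(o['orientation']).as_matrix();T[:3,3]=o['ee_pos']
        M=np.linalg.inv(T@p['hand_eye'])
        return K,M[:3,:3],M[:3,3]
    return K,R.from_rotvec(p['rvec']).as_matrix(),np.array(p['tvec'])
def ray(c,uv,z):
    K,Rm,t=c; o=-Rm.T@t; d=Rm.T@np.linalg.inv(K)@np.array([*uv,1.]); return o+d*(z-o[2])/d[2]
def proj(c,X):
    K,Rm,t=c; q=K@(Rm@np.asarray(X)+t); return q[:2]/q[2]
E
python3 - <<'E'
from h import *
np.set_printoptions(precision=1,suppress=True)
c=cam('top');s=cam('scene')
for n,uv,z in [('postL',(165,188),276),('postR',(293,187),276),('bar',(237,199),192),('barl',(208,199),192),('barr',(268,201),192),('tl',(220,295),40),('tr',(271,295),40),('roofcL',(182,148),152),('panL',(195,276),48),('panR',(298,276),48),('ledgeL',(199,279),8),('brush',(323,265),15)]:
    print(n,ray(c,uv,z))
for n,uv,z in [('postR',(277,174),276),('postL',(213,268),276),('tbar far',(350,303),40),('tbar near',(325,345),40)]: print('s',n,ray(s,uv,z))
im=vision.get_image('top')[:,:,::-1]; cv2.imwrite('pics/c.png',cv2.resize(im[130:310,150:350],None,fx=4,fy=3.3,interpolation=cv2.INTER_CUBIC)[:600])
print(readout.get_obs()['t'])
E
```

```text
postL [623.6 369.1 276. ]
postR [626.  142.4 276. ]
bar [622.1 253.8 192. ]
barl [622.  309.7 192. ]
barr [618.3 194.  192. ]
tl [443.1 308.4  40. ]
tr [443.3 198.2  40. ]
roofcL [736.4 374.4 152. ]
panL [483.4 362.1  48. ]
panR [483.9 139.9  48. ]
ledgeL [479.5 362.    8. ]
brush [510.8  85.5  15. ]
s postR [625.  146.8 276. ]
s postL [622.6 375.9 276. ]
s tbar far [446.9 208.3  40. ]
s tbar near [453.4 313.8  40. ]
0.15
```

View pics/c.png

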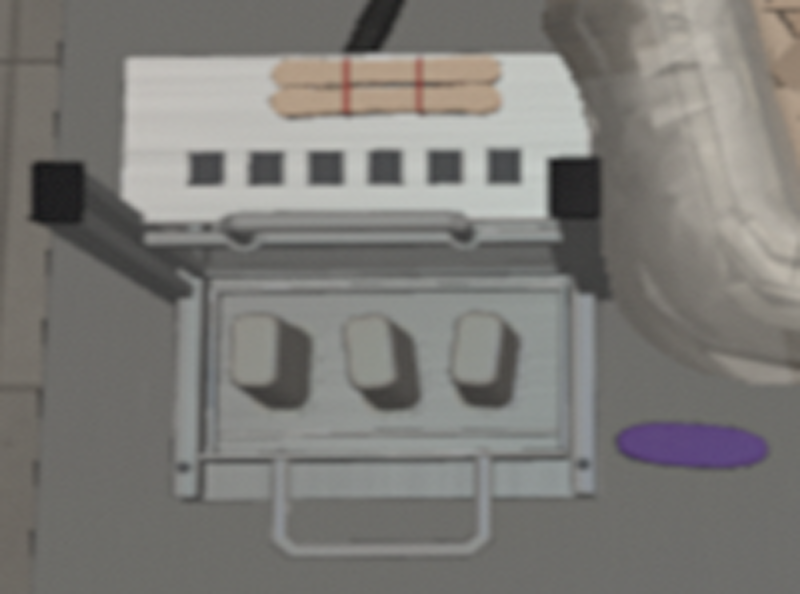

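The crop gives the sash bar middle at pixel (237,197) and the tray bar at (245.5,296), so about (625,254) and (441,253) in the world. Cabinet yaw is about 0. I'll move off now through free space.

Emit:
servo_tool(
  plan=[
    [[-1,0.5,1,0.1,0,0,0.66],[-1,0.5,1,0.1,0,0,0.66],[-1,0.5,1,0.1,0,0,0.66],[-1,0.5,1,0.1,0,0,0.66],[-1,0.5,1,0.1,0,0,0.66]],
  ],
)

```text
t: 0.57
ee_pos: [312.5, -397.8, 321.1]
orientation: [-2.977, -1.001, 0.0]
ft_force: [0.9, -0.5, 0.4]
width: 87.4
grasp_force: 0.0
```

Emit:
servo_tool(
  plan=[
    [[-1,0.5,1,0.1,0,0,0.66],[-1,0.5,1,0.1,0,0,0.66],[-1,0.5,1,0.1,0,0,0.66],[-1,0.5,1,0.1,0,0,0.66],[-1,0.5,1,0.1,0,0,0.66]],
  ],
)

```text
t: 0.98
ee_pos: [405.4, -212.0, 340.0]
orientation: [2.803, 1.419, 0.0]
ft_force: [1.4, 0.2, -0.4]
width: 87.6
grasp_force: 0.0
```

Emit:
servo_tool(
  plan=[
    [[-1,0.1,1,0.1,0,0,0.66],[-1,0.1,1,0.1,0,0,0.66],[-1,0.1,1,0.1,0,0,0.66],[-1,0.1,1,0.1,0,0,0.66],[-1,0.1,1,0.1,0,0,0.66]],
  ],
)

```text
t: 1.4
ee_pos: [424.7, -12.1, 360.0]
orientation: [2.57, 1.807, 0.0]
ft_force: [0.8, -0.7, 0.4]
width: 88.0
grasp_force: 0.0
```

Emit:
servo_tool(
  plan=[
    [[-1,0.1,1,0.1,0,0,0.66],[-1,0.1,1,0.1,0,0,0.66],[-1,0.1,1,0.1,0,0,0.66],[-1,0.1,1,0.1,0,0,0.66],[-1,0.1,1,0.1,0,0,0.66]],
  ],
)

```text
t: 1.82
ee_pos: [444.6, 188.1, 380.0]
orientation: [2.284, 2.157, 0.0]
ft_force: [1.4, -0.6, 0.4]
width: 87.6
grasp_force: 0.0
```

Emit:
servo_tool(
  plan=[
    [[-1,0.1,0.95,0.1,0,0,0.66],[-1,0,0,0,0,0,0]],
  ],
)

```text
t: 1.98
ee_pos: [449.7, 229.4, 384.6]
orientation: [-2.216, -2.226, -0.005]
ft_force: [0.6, -1.0, 0.0]
width: 87.9
grasp_force: 0.0
```

Emit:
servo_tool(
  plan=[
    [[-1,0.9,0.12,0,0,0,0],[-1,0.9,0.12,0,0,0,0],[-1,0.9,0.12,0,0,0,0],[-1,0.9,0.12,0,0,0,0],[-1,0.78,0.12,0,0,0,0]],
  ],
)

```text
t: 2.4
ee_pos: [626.1, 247.6, 383.2]
orientation: [2.225, 2.218, -0.001]
ft_force: [0.3, 0.3, 0.3]
width: 87.7
grasp_force: 0.0
```

Emit:
servo_tool(
  plan=[
    [[-1,0,0,0,0,0,0],[-1,0,0,0,0,0,0]],
  ],
)

```text
t: 2.57
ee_pos: [624.9, 247.4, 382.3]
orientation: [-2.225, -2.217, 0.003]
ft_force: [0.2, -0.2, 0.1]
width: 87.9
grasp_force: 0.0
```

```bash
python3 - <<'E'
from h import *
c=cam('wrist');im=vision.get_image('wrist')
cv2.imwrite('pics/w1.png',im[:,:,::-1])
np.set_printoptions(precision=1,suppress=True)
for x in (615,625,635): print(proj(c,[x,205,192]),proj(c,[x,254,192]),proj(c,[x,300,192]))
print(readout.get_obs()['ee_pos'],R.from_rotvec(readout.get_obs()['orientation']).as_matrix())
E
```

```text
[306.3 287.6] [305.3 224.6] [304.3 159.2]
[319.7 287.6] [319.4 224.5] [319.  159.1]
[333.  287.5] [333.4 224.5] [333.8 159.1]
[623.8 247.4 382.7] [[ 0.  1. -0.]
 [ 1. -0. -0.]
 [-0. -0. -1.]]
```

View pics/w1.png

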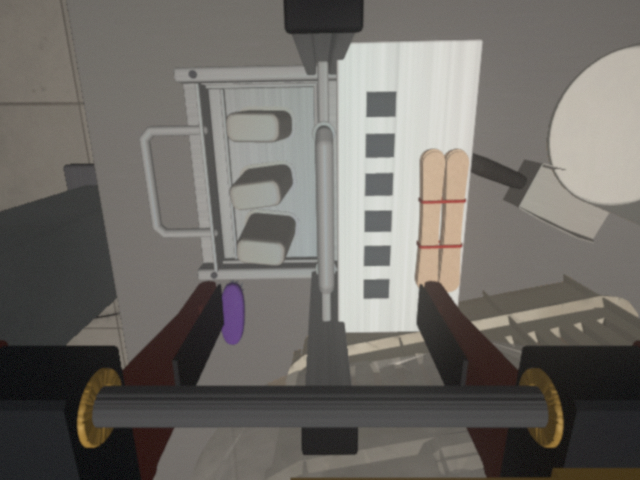

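The wrist view shows the sash bar upright at column 324–325, rows 128–293. That puts the bar at x≈627, y≈258. I'll descend and grip.

Emit:
servo_tool(
  plan=[
    [[-1,0.08,0.25,-0.6,0,0,0],[-1,0,0,-0.8,0,0,0],[-1,0,0,-0.8,0,0,0],[-1,0,0,-0.65,0,0,0],[-1,0,0,-0.4,0,0,0]],
  ],
)

```text
t: 3.03
ee_pos: [624.6, 257.3, 251.0]
orientation: [-2.222, -2.218, 0.007]
ft_force: [-0.6, -0.7, -0.0]
width: 87.7
grasp_force: 0.0
```

Emit:
servo_tool(
  plan=[
    [[1,0,0,0,0,0,0],[1,0,0,0,0,0,0],[1,0,0,0,0,0,0],[1,0,0,0,0,0,0],[1,0,0,0,0,0,0]],
  ],
)

```text
t: 3.45
ee_pos: [628.0, 258.2, 255.8]
orientation: [2.223, 2.218, 0.004]
ft_force: [0.5, 0.3, 1.0]
width: 58.3
grasp_force: 0.0
```

Emit:
servo_tool(
  plan=[
    [[1,0,0,0,0,0,0],[1,0,0,0,0,0,0],[1,0,0,0,0,0,0],[1,0,0,0,0,0,0],[1,0,0,0,0,0,0]],
  ],
)

```text
t: 3.87
ee_pos: [627.5, 258.0, 253.8]
orientation: [-2.224, -2.219, 0.0]
ft_force: [0.9, 0.0, -0.7]
width: 24.7
grasp_force: 0.0
```

Emit:
servo_tool(
  plan=[
    [[1,0,0,0,0,0,0],[1,0,0,0,0,0,0],[1,0,0,0,0,0,0],[1,0,0,0,0,0,0]],
  ],
)

```text
t: 4.2
ee_pos: [628.2, 258.0, 253.8]
orientation: [2.223, 2.218, 0.002]
ft_force: [4.5, 0.1, -2.5]
width: 11.3
grasp_force: 30.0
```

Emit:
servo_tool(
  plan=[
    [[1,0,0,0.1,0,0,0],[1,0,0,0.15,0,0,0],[1,0,0,0.2,0,0,0]],
  ],
)

```text
t: 4.45
ee_pos: [628.2, 258.0, 270.6]
orientation: [2.224, 2.218, 0.001]
ft_force: [9.0, 1.3, -9.5]
width: 11.2
grasp_force: 30.0
```

Emit:
servo_tool(
  plan=[
    [[1,0,0,0.3,0,0,0],[1,0,0,0.35,0,0,0],[1,0,0,0.35,0,0,0],[1,0,0,0.35,0,0,0],[1,0,0,0.35,0,0,0]],
  ],
)

```text
t: 4.87
ee_pos: [628.2, 258.0, 339.1]
orientation: [2.224, 2.218, 0.001]
ft_force: [9.7, 1.3, -10.2]
width: 11.0
grasp_force: 30.0
```

Emit:
servo_tool(
  plan=[
    [[1,0,0,0.3,0,0,0],[1,0,0,0.2,0,0,0],[1,0,0,0.1,0,0,0],[1,0,0,0,0,0,0],[1,0,0,0,0,0,0]],
  ],
)

```text
t: 5.28
ee_pos: [628.2, 258.0, 364.3]
orientation: [2.223, 2.218, 0.003]
ft_force: [5.1, -0.5, 0.8]
width: 11.3
grasp_force: 30.0
```

```bash
python3 - <<'E'
from h import *
a=vision.get_image('scene')[:,:,::-1][150:390,150:390]; b=vision.get_image('top')[:,:,::-1][130:310,150:330]
cv2.imwrite('pics/r.png',np.hstack([cv2.resize(a,(400,400),interpolation=3),cv2.resize(b,(400,400),interpolation=3)]))
E
```

```text
(no output)
```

View pics/r.png

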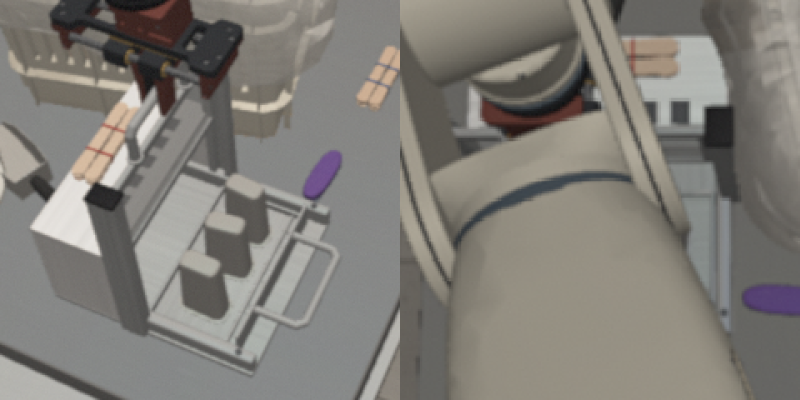

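The sash is up about 110 mm, with the bar at the fingers, the moulds upright and the bystanders unmoved. I'll release, retreat and turn the gripper.

Emit:
servo_tool(
  plan=[
    [[-1,0,0,0,0,0,0],[-1,0,0,0,0,0,0],[-1,0,0,0,0,0,0],[-1,0,0,0,0,0,0],[-1,0,0,0,0,0,0]],
  ],
)

```text
t: 5.8
ee_pos: [627.2, 258.0, 363.6]
orientation: [-2.224, -2.218, 0.001]
ft_force: [0.1, 0.7, 0.2]
width: 41.2
grasp_force: 0.0
```

Emit:
servo_tool(
  plan=[
    [[-0.3,0,0,0.2,0,0,0],[-0.3,0,0,0.3,0,0,0],[-0.3,0,0,0.4,0,0,0],[0,0,0,0.3,0,0,0],[0,0,0,0,0,0,0]],
  ],
)

```text
t: 6.22
ee_pos: [628.5, 258.4, 416.2]
orientation: [2.222, 2.217, 0.009]
ft_force: [0.7, 0.5, 0.1]
width: 47.2
grasp_force: 0.0
```

Emit:
servo_tool(
  plan=[
    [[0,-0.75,0,0,0,0,1],[0,-0.75,0,0,0,0,1],[0,-0.75,0,0,0,0,1],[0,-0.75,0,0,0,0,1],[0,-0.75,0,0,0,0,1]],
  ],
)

```text
t: 6.63
ee_pos: [476.0, 257.8, 411.6]
orientation: [-1.686, -2.651, 0.0]
ft_force: [-0.8, 0.2, 0.6]
width: 43.4
grasp_force: 0.0
```

Emit:
servo_tool(
  plan=[
    [[0,-0.75,0,0,0,0,1],[0,-0.75,0,0,0,0,1],[0,-0.75,0,0,0,0,1],[0,0,0,-0.5,0,0,1],[0,0,0,-0.5,0,0,1]],
  ],
)

```text
t: 7.05
ee_pos: [386.5, 258.3, 372.9]
orientation: [1.069, 2.952, 0.005]
ft_force: [0.5, 0.6, -0.3]
width: 43.8
grasp_force: 0.0
```

Emit:
servo_tool(
  plan=[
    [[0,0,0,-0.5,0,0,1],[0,0,0,-0.5,0,0,1],[0,0,0,-0.5,0,0,1],[0,0,0,-0.5,0,0,1],[0,0,0,-0.5,0,0,1]],
  ],
)

```text
t: 7.47
ee_pos: [387.4, 258.0, 271.1]
orientation: [0.407, 3.115, 0.001]
ft_force: [0.2, 0.3, 0.4]
width: 43.9
grasp_force: 0.0
```

Emit:
servo_tool(
  plan=[
    [[0,0,0,-0.5,0,0,1],[0,0,0,-0.5,0,0,1],[0,0,0,-0.5,0,0,1],[0,0,0,0,0,0,0],[0,0,0,0,0,0,0]],
  ],
)

```text
t: 7.88
ee_pos: [387.1, 257.8, 211.4]
orientation: [-0.008, -3.14, 0.002]
ft_force: [0.4, 0.5, 0.2]
width: 44.1
grasp_force: 0.0
```

```bash
python3 - <<'E'
from h import *
c=cam('wrist');o=readout.get_obs();im=vision.get_image('wrist')
np.set_printoptions(precision=1,suppress=True)
cv2.imwrite('pics/w2.png',im[:,:,::-1])
print(o['ee_pos'],o['qpos'],R.from_rotvec(o['orientation']).as_matrix()[:,0])
for x in (440,450): print(x,proj(c,[x,205,40]),proj(c,[x,258,40]),proj(c,[x,310,40]))
E
```

```text
[387.1 257.8 211.4] [ 0.6  0.3  2.   0.   0.8 -1. ] [-1.  0.  0.]
440 [245.6 311.5] [320.1 311.2] [393.3 310.8]
450 [246.4 324.1] [320.2 323.7] [392.6 323.3]
```

View pics/w2.png

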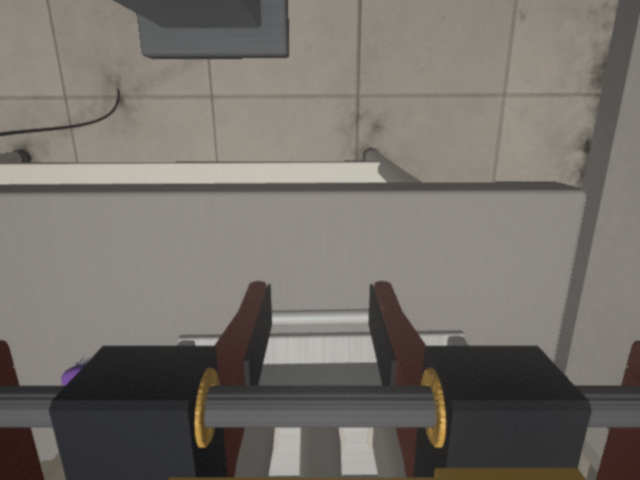

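The tray bar is at row 319 between the finger columns (270–370), so x≈446. It is centred with the tool; the ledge corners are at columns 181 and 463.

Emit:
servo_tool(
  plan=[
    [[0,0,0,-0.7,0,0,0],[0,0,0,-0.8,0,0,0],[0,0,0,-0.7,0,0,0],[0,0,0,-0.5,0,0,0],[0,0.1,0,0,0,0,0]],
  ],
)

```text
t: 8.35
ee_pos: [390.3, 257.4, 102.1]
orientation: [-0.007, -3.138, 0.003]
ft_force: [-1.0, -0.1, 0.9]
width: 44.0
grasp_force: 0.0
```

Emit:
servo_tool(
  plan=[
    [[0,0.25,0,0,0,0,0],[0,0.2,0,0,0,0,0],[0,0.1,0,0,0,0,0],[0,0.1,0,0,0,0,0],[0,0.1,0,0,0,0,0]],
  ],
)

```text
t: 8.77
ee_pos: [422.7, 258.3, 105.0]
orientation: [0.005, 3.14, 0.002]
ft_force: [0.2, 0.3, -0.1]
width: 44.3
grasp_force: 0.0
```

Emit:
servo_tool(
  plan=[
    [[0,0.1,0,0,0,0,0],[0,0.1,0,0,0,0,0],[0,0.1,0,0,0,0,0],[0,0.1,0,0,0,0,0],[0,0.1,0,0,0,0,0]],
  ],
)

```text
t: 9.18
ee_pos: [439.7, 257.5, 103.7]
orientation: [-0.003, -3.137, 0.003]
ft_force: [-8.9, 1.0, 6.4]
width: 44.1
grasp_force: 4.3
```

Emit:
servo_tool(
  plan=[
    [[0,0.1,0,0,0,0,0],[0,0.1,0,0,0,0,0],[0,0.1,0,0,0,0,0]],
  ],
)

```text
t: 9.43
ee_pos: [451.5, 257.6, 103.7]
orientation: [-0.003, -3.137, 0.003]
ft_force: [-8.8, 1.7, 6.5]
width: 43.8
grasp_force: 4.4
```

```bash
python3 - <<'E'
from h import *
a=vision.get_image('scene')[:,:,::-1][200:390,200:390]; o=readout.get_obs()
print(o['ft_force'],o['moment'],o['ee_pos'])
cv2.imwrite('pics/p.png',cv2.resize(a,(570,570),interpolation=3))
E
```

```text
[-4.17144154  0.94241877  1.91163539] [0.29334716 0.7956465  0.17376591] [452.59630398 257.78285911 103.8086585 ]
```

View pics/p.png

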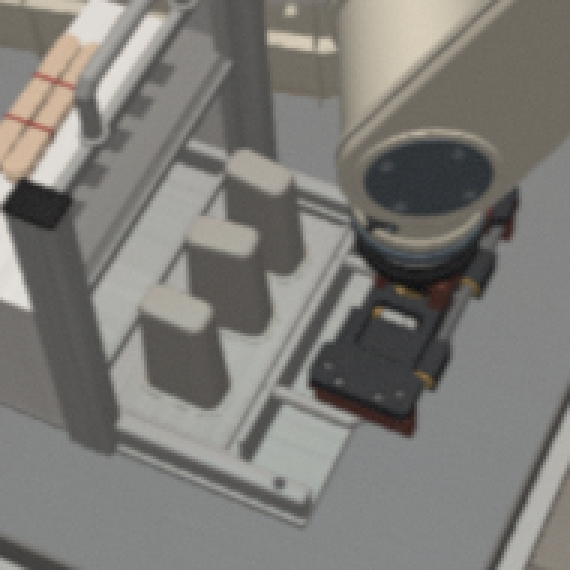

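The tray slides and the moulds stand upright. I'll keep pushing.

Emit:
servo_tool(
  plan=[
    [[0,0.05,0,0,0,0,0],[0,0.1,0,0,0,0,0],[0,0.15,0,0,0,0,0],[0,0.15,0,0,0,0,0],[0,0.15,0,0,0,0,0]],
  ],
)

```text
t: 9.9
ee_pos: [475.8, 257.7, 103.6]
orientation: [-0.003, -3.137, 0.002]
ft_force: [-6.6, 0.6, 4.3]
width: 44.0
grasp_force: 3.7
```

Emit:
servo_tool(
  plan=[
    [[0,0.15,0,0,0,0,0],[0,0.15,0,0,0,0,0],[0,0.15,0,0,0,0,0],[0,0.15,0,0,0,0,0],[0,0.15,0,0,0,0,0]],
  ],
)

```text
t: 10.32
ee_pos: [505.7, 257.7, 103.6]
orientation: [-0.003, -3.137, 0.002]
ft_force: [-7.1, 1.7, 4.7]
width: 44.1
grasp_force: 3.9
```

Emit:
servo_tool(
  plan=[
    [[0,0.12,0,0,0,0,0],[0,0.1,0,0,0,0,0],[0,0.1,0,0,0,0,0],[0,0.1,0,0,0,0,0],[0,0.08,0,0,0,0,0]],
  ],
)

```text
t: 10.73
ee_pos: [525.8, 257.8, 103.6]
orientation: [-0.003, -3.137, 0.002]
ft_force: [-7.3, 1.8, 4.9]
width: 44.1
grasp_force: 3.8
```

Emit:
servo_tool(
  plan=[
    [[0,0.06,0,0,0,0,0],[0,0.06,0,0,0,0,0],[0,0.05,0,0,0,0,0]],
  ],
)

```text
t: 10.98
ee_pos: [532.4, 257.8, 103.6]
orientation: [-0.003, -3.137, 0.002]
ft_force: [-7.8, 0.4, 4.2]
width: 44.1
grasp_force: 3.9
```

Emit:
servo_tool(
  plan=[
    [[0,0.05,0,0,0,0,0],[0,0.05,0,0,0,0,0]],
  ],
)

```text
t: 11.15
ee_pos: [536.3, 257.8, 103.6]
orientation: [-0.003, -3.137, 0.002]
ft_force: [-8.3, 1.6, 5.2]
width: 43.9
grasp_force: 4.0
```

Emit:
servo_tool(
  plan=[
    [[0,0.05,0,0,0,0,0],[0,0.05,0,0,0,0,0]],
  ],
)

```text
t: 11.32
ee_pos: [539.5, 257.7, 103.5]
orientation: [-0.003, -3.135, 0.003]
ft_force: [-16.8, 3.4, 13.5]
width: 44.2
grasp_force: 8.4
```

Emit:
servo_tool(
  plan=[
    [[0,0.05,0,0,0,0,0]],
  ],
)

```text
t: 11.4
ee_pos: [539.9, 257.6, 103.5]
orientation: [-0.003, -3.131, 0.004]
ft_force: [-22.4, 3.6, 18.3]
width: 44.0
grasp_force: 11.6
```

The force rose to 22 N at x≈540, where home was predicted, so the tray is on the back wall. I'll back off and rise.

Emit:
servo_tool(
  plan=[
    [[0,-0.1,0,0,0,0,0],[0,-0.3,0,0,0,0,0],[0,-0.6,0,0,0,0,0],[0,-0.8,0,0,0,0,0],[0,-0.7,0,0.3,0,0,0]],
  ],
)

```text
t: 11.82
ee_pos: [441.6, 257.1, 114.4]
orientation: [-0.005, -3.139, 0.002]
ft_force: [-1.2, 0.4, 0.9]
width: 44.2
grasp_force: 0.0
```

Emit:
servo_tool(
  plan=[
    [[0,-0.5,0,0.8,0,0,0],[0,0,0,0.9,0,0,0],[0,0,0,0.9,0,0,0],[0,0,0,0.9,0,0,0],[0,0,0,0.9,0,0,0]],
  ],
)

```text
t: 12.23
ee_pos: [423.4, 257.8, 293.5]
orientation: [0.004, 3.141, 0.0]
ft_force: [0.8, 0.8, -0.6]
width: 43.8
grasp_force: 0.0
```

Emit:
servo_tool(
  plan=[
    [[0,0,0,0.9,0,0,0],[0,0,0,0.9,0,0,0],[0,0,0,0.9,0,0,0],[0,0,0,0.5,0,0,0],[0,0,0,0,0,0,0]],
  ],
)

```text
t: 12.65
ee_pos: [425.3, 258.7, 424.8]
orientation: [0.004, 3.133, 0.007]
ft_force: [0.6, 0.2, -0.4]
width: 44.2
grasp_force: 0.0
```

```bash
python3 - <<'E'
from h import *
o=readout.get_obs();print(o['ee_pos'],o['ft_force'])
a=vision.get_image('scene')[:,:,::-1][150:390,150:390]; b=vision.get_image('top')[:,:,::-1][130:310,150:330]
cv2.imwrite('pics/q.png',np.hstack([cv2.resize(a,(400,400),interpolation=3),cv2.resize(b,(400,400),interpolation=3)]))
E
```

```text
[425.33831335 258.72852113 424.79308606] [ 0.62502841  0.18076304 -0.38788078]
```

View pics/q.png

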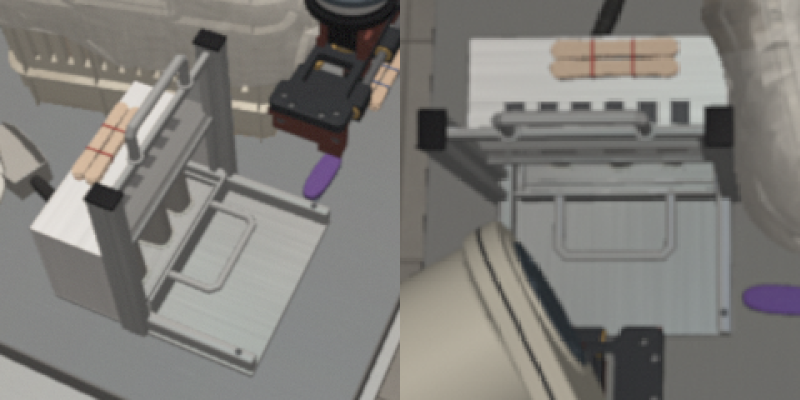

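The tray is square on the deck with its panel just in front of the sash plane, the moulds stand, and the sash is still up. I'll move over the bar and push it down.

Emit:
servo_tool(
  plan=[
    [[0,0.8,0,0,0,0,0],[0,0.9,0,0,0,0,0],[0,0.9,0,0,0,0,0],[0,0.9,0,0,0,0,0],[0,0.9,0,0,0,0,0]],
  ],
)

```text
t: 13.17
ee_pos: [601.1, 257.6, 416.7]
orientation: [-0.004, -3.138, 0.002]
ft_force: [-0.3, 0.5, -0.4]
width: 43.9
grasp_force: 0.0
```

Emit:
servo_tool(
  plan=[
    [[0,0.65,0,0,0,0,0],[0,0,0,-0.2,0,0,0],[0,0,0,-0.3,0,0,0],[0,0,0,-0.2,0,0,0],[0,0,0,-0.1,0,0,0]],
  ],
)

```text
t: 13.58
ee_pos: [624.7, 257.7, 384.9]
orientation: [-0.003, -3.138, 0.003]
ft_force: [0.3, -2.0, 2.4]
width: 43.7
grasp_force: 1.1
```

Emit:
servo_tool(
  plan=[
    [[0,0,0,-0.1,0,0,0],[0,0,0,-0.1,0,0,0],[0,0,0,-0.1,0,0,0]],
  ],
)

```text
t: 13.83
ee_pos: [625.5, 258.2, 376.1]
orientation: [-0.003, -3.142, -0.0]
ft_force: [-2.2, -0.1, 2.8]
width: 44.0
grasp_force: 1.2
```

Emit:
servo_tool(
  plan=[
    [[0,0,0,-0.2,0,0,0],[0,0,0,-0.3,0,0,0],[0,0,0,-0.3,0,0,0],[0,0,0,-0.3,0,0,0],[0,0,0,-0.3,0,0,0]],
  ],
)

```text
t: 14.25
ee_pos: [626.4, 258.3, 318.4]
orientation: [0.004, 3.141, 0.001]
ft_force: [-0.1, 1.8, 3.9]
width: 43.8
grasp_force: 1.5
```

Emit:
servo_tool(
  plan=[
    [[0,0,0,-0.25,0,0,0],[0,0,0,-0.2,0,0,0],[0,0,0,-0.15,0,0,0],[0,0,0,-0.1,0,0,0],[0,0,0,-0.05,0,0,0]],
  ],
)

```text
t: 14.67
ee_pos: [626.2, 257.9, 289.0]
orientation: [-0.004, -3.141, 0.0]
ft_force: [0.0, 1.6, 1.9]
width: 43.9
grasp_force: 1.1
```

Emit:
servo_tool(
  plan=[
    [[0,0,0,-0.08,0,0,0],[0,0,0,-0.08,0,0,0],[0,0,0,-0.05,0,0,0]],
  ],
)

```text
t: 14.92
ee_pos: [626.2, 258.0, 281.2]
orientation: [-0.004, -3.142, 0.0]
ft_force: [-0.8, 0.3, 2.6]
width: 43.8
grasp_force: 1.1
```

Emit:
servo_tool(
  plan=[
    [[0,0,0,-0.05,0,0,0],[0,0,0,-0.05,0,0,0]],
  ],
)

```text
t: 15.08
ee_pos: [626.3, 258.0, 277.7]
orientation: [0.004, 3.141, 0.0]
ft_force: [-4.4, -0.6, 17.3]
width: 44.3
grasp_force: 8.6
```

The push ended at a firm stop at 277.7, against 278 expected for shut. I'll lift off and check.

Emit:
servo_tool(
  plan=[
    [[0,0,0,0.1,0,0,0],[0,0,0,0.5,0,0,0],[0,0,0,0.8,0,0,0],[0,0,0,0.8,0,0,0],[0,0,0,0.8,0,0,0]],
  ],
)

```text
t: 15.5
ee_pos: [626.0, 257.7, 398.2]
orientation: [-0.004, -3.14, 0.001]
ft_force: [1.6, 0.3, 0.3]
width: 43.7
grasp_force: 0.0
```

Emit:
servo_tool(
  plan=[
    [[0,-0.9,0,0,0,0,0],[0,-0.9,0,0,0,0,0],[0,-0.9,0,0,0,0,0],[0,-0.9,0,0,0,0,0],[0,-0.9,0,0,0,0,0]],
  ],
)

```text
t: 15.92
ee_pos: [444.5, 257.5, 397.2]
orientation: [-0.005, -3.141, 0.001]
ft_force: [-0.7, 0.0, 0.3]
width: 43.7
grasp_force: 0.0
```

Emit:
servo_tool(
  plan=[
    [[0,0,-0.9,0,0,0,0],[0,0,-0.9,0,0,0,0],[0,0,-0.9,0,0,0,0],[0,0,-0.9,0,0,0,0],[0,0,-0.9,0,0,0,0]],
  ],
)

```text
t: 16.33
ee_pos: [445.7, 76.5, 397.5]
orientation: [0.002, 3.141, -0.001]
ft_force: [0.6, -0.1, -0.8]
width: 44.1
grasp_force: 0.0
```

Emit:
servo_tool(
  plan=[
    [[0,0,0,0,0,0,0],[0,0,0,0,0,0,0],[0,0,0,0,0,0,0]],
  ],
)

```text
t: 16.58
ee_pos: [446.3, 78.0, 397.5]
orientation: [0.006, 3.141, 0.0]
ft_force: [0.6, -0.9, -0.2]
width: 44.3
grasp_force: 0.0
```

```bash
python3 - <<'E'
from h import *
o=readout.get_obs();print(o['ee_pos'],o['ft_force'])
a=vision.get_image('scene')[:,:,::-1][150:390,150:390]; b=vision.get_image('top')[:,:,::-1][130:310,150:330]
cv2.imwrite('pics/z.png',np.hstack([cv2.resize(a,(400,400),interpolation=3),cv2.resize(b,(400,400),interpolation=3)]))
E
```

```text
[446.30151882  78.01302363 397.48579301] [ 0.58051047 -0.88534668 -0.16599158]
```

View pics/z.png

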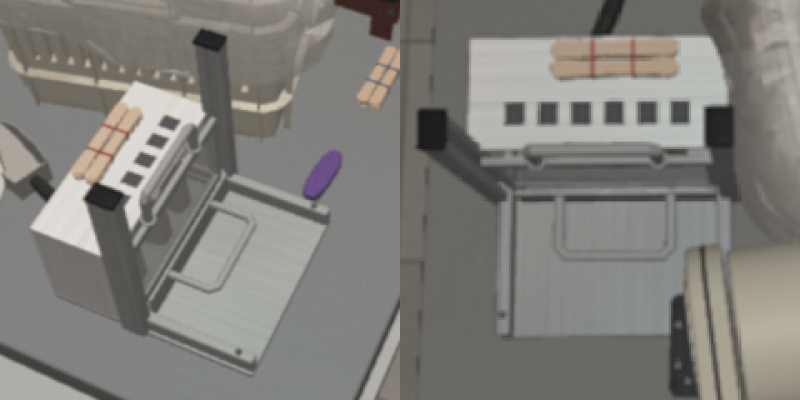

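The sash looks shut, with the panel in front of it and everything else in place. I'll check the bar height numerically against the first pictures, then hand in.

```bash
python3 - <<'E'
from h import *
g=lambda im:cv2.cvtColor(im,cv2.COLOR_BGR2GRAY).astype(np.float32)
for n,(r0,r1,c0,c1) in (('top',(188,206,204,272)),('scene',(215,262,236,280))):
    a=g(cv2.imread(f'pics/{n}0.png'));b=g(vision.get_image(n)[:,:,::-1].copy())
    t=a[r0:r1,c0:c1]; w=b[r0-12:r1+12,c0-6:c1+6]
    m=cv2.matchTemplate(w,t,cv2.TM_CCOEFF_NORMED); _,v,_,l=cv2.minMaxLoc(m); print(n,v,l[0]-6,l[1]-12)
c=cam('top')
for z in(192,204): print(proj(c,[626,258,z]))
E
```

```text
top 0.9849971532821655 0 0
scene 0.9652592539787292 0 0
[234.89078165 197.02885613]
[233.9455623 195.6723095]
```

```bash
python3 -c "
from workcell import close_job
print(close_job())"
```

```text
the job is handed in; nothing more can be done
None
```

The job is handed in at about 17 s on the robot clock: the tray is home against the back wall, the sash is fully shut, the moulds were still standing when last in clear view, and the nail brush and both stick bundles look unmoved in the pictures.

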